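Prise up the dial guard and hold the chopper's spring-return dial at its third click

ROBOT

A 7-joint arm with a two-finger parallel gripper is mounted at the origin on a cart in front of the work surface, level with it; the furniture and walls round the work are solid. World frame = base frame: x ahead of the robot, y to its left, z up, the work surface at z = 0. Lengths are in m, angles in degrees, forces in N, time in s.
With the tool pointing down it reaches from about 0.425 to 0.875 m from the base axis. Payload 4.7 kg.
Tool frame: the origin (TCP) lies between the finger pads; the fingertips stand env.tip_reach ahead of it and the grasp point (between the pads) lies 2 mm behind it (env.tip_reach is the distance from the TCP to the fingertips, in m); z points along the fingers, y is the line along which they close (so a half turn about z gives the same grasp; the last joint's range is limited). The gripper opens to 87 mm and grips with 3 to 60 N. Pads are 19 mm wide; open, the fingers measure 117 mm over their backs; the gripper's body (75 mm by 190 mm) begins 51 mm behind the grasp point.
Start: joints at [-72.817, 18.392, -4.016, 83.108, 1.295, 78.541, -3.26], TCP at [0.183, 0.624, 0.24] pointing down, gripper open.
Joint ranges: [-163.93, 163.93], [-17.29, 119.83], [-79.2, 71.16], [3.27, 140.29], [-89.18, 269.18], [5.43, 117.66], [-154.24, 154.24]. Speed limits (degrees/s): [147.25, 147.25, 180, 180, 180, 180, 180].

INTERFACE

Orientations are given as [roll, pitch, yaw] about the fixed x, y, z axes, in that order (R = Rz(yaw) Ry(pitch) Rx(roll)).
In Python, from cell import env gives the robot as it stands.
- The arm moves only by the tool steer_hand, called after ">>>" in YAML: its name, and indented under it one key for each argument. Schema: {"type":"object","properties":{"plan":{"type":"array","items":{"type":"array","items":{"type":"number"},"minItems":5,"maxItems":5},"minItems":1,"maxItems":8},"force":{"type":"number"},"only":{"type":"string"},"quiet":{"type":"boolean"},"lines":{"type":"string"}},"required":["plan"],"additionalProperties":false}. plan is a list of rows, 1 to 8 of them, each of 5 numbers: dx, dy, dz in units of 5 mm, then a turn about the tool's z in degrees, then the finger opening in m; each row is the pose to reach, as a shift and turn from the pose commanded when the call began, along the tool's axes at that moment; what a row does not reach only later rows make up. A row lasts 1/12 s, in which the tool goes at most 0.0417 m and 7.16 degrees, less where a joint would pass 70% of its speed; a pose out of reach is approached as far as the arm can. The fingers move at their own pace and stop on an object; force is the grip in N (left out, the last holds). Time passes only in rows, so rows that do not move let the fingers close. The tool returns the time, the measured TCP pose, the force, the opening and the grip force at its end. only (a regular expression) keeps the lines of the reply that match it, lines (a string "A,B") keeps lines A to B, and quiet returns only ok. Input that does not fit is refused with a message, and nothing moves.
- env.get_obs(): the state, without advancing time (a new reading comes with each control period).
- env.read_camera(name): name is "scene" or "top"; returns a dict with "color" (400x640x3 uint8, blue, green, red), "fx", "fy", "cx", "cy" (pixels), "world_from_camera" (4x4, takes a point from camera to world coordinates). Camera axes: x right, y down, z forward; pixel columns grow to the right and rows downward; lengths in m; the calibration is good to about 2 mm. A picture is of the moment at which its call begins. There is no depth.
- env.sign_off(): hands the job in; it is judged then, once.
The state is a dict: "time_s": time; "qpos": joint angles; "joint_velocities": joint speeds; "effort": joint torques, N m; "tool_pos": TCP position; "tool_rot": TCP orientation; "force": force on the tool from outside, world axes, zero at the start; "wrist_torque": the same for the moment, N m; "grip_width": finger opening in m; "grasp_force": force on a finger pad.
Only numpy, scipy, OpenCV 4.12 (cv2) and the standard library are available. Lean on these libraries where they do the work, as an engineer would, in place of code of your own. Each camera call takes 0.05 s, during which the arm holds its last target. There are 200 camera calls.

TASK

Take the flat wooden-handled opener, put its steel blade into the slot under the orange rim of the chopper's clear dial guard and prise the guard up past its catch until it springs fully open; do this with the opener only, never with the fingers on the guard. Lay the opener back down flat on the worktop clear of the chopper and let go of it. Then grip the black dial, turn it clockwise past its first and second clicks to the third (the orange dot), and finish while still holding it there against its return spring; leave the apple, the mug and the kitchen timer where they are.

Things in the scene. Friction and masses are not known exactly. Their poses are not given: they have to be found in the camera images.
- chopper: Low mini food chopper, fixed. Origin on the worktop below the dial's axis; x points from its front face to its rear, y to its left, z up. Housing: x -50..50, y -235..70, z 0..58 mm (grey deck at 58). A lidded bowl (radius 49, top at z 136 mm) stands at x 0, y -155 mm. The front face has a slot under the guard's orange rim: y -30..30, z 40..58 mm, 22 mm deep
- slot_mouth (a point): Centre of the slot's opening in the chopper's front face (chopper frame -50, 0, 49 mm). The blade goes in along the chopper's +x, 10 to 18 mm deep, and is then lifted straight up
- guard: Clear box-shaped cover over the dial, 96 mm deep, 112 wide, 42 high, hinged along its lower rear edge. Origin on the hinge axis (chopper frame 46, 0, 60 mm). Closed, its front wall stands at the chopper's front face, underside at z 60 mm, and an orange rim strip (90 mm wide, 5 thick) sticks out 9 mm before the face. The dial cannot be reached while it is shut
- guard_hinge (a joint): Guard angle: 0 shut, 2.2 rad fully open (leaning back behind the chopper). A catch spring holds it shut: about 2 to 3 N upward at the rim, fading until the rim is lifted about 45 mm (0.45 rad); beyond that it swings fully open by itself and stays
- guard_rim (a point): Middle of the underside of the orange rim strip (4.5 mm in front of the chopper's front face when shut)
- dial: Black dial on the deck, axis vertical: disc of radius 26 mm, top 6.5 mm above the deck, with an upright bar grip 46 mm long, 16 wide, top 32 mm above the deck (90 mm above the worktop). Origin on the axis at deck height; its axes equal the chopper's at dial_turn 0. The bar's white pointer end points 0.6 rad left (anticlockwise) of the chopper's +x at rest, 0.6 rad right of it at the third click
- dial_turn (a joint): Dial angle, clockwise from above: rest 0, clicks at 0.4, 0.8, 1.2 rad (deck dots: three white for rest, first, second; a larger orange one for the third); a stop follows at 1.32. A return spring (0.06 N m at rest, 0.12 at the third click, plus up to 0.04 of click resistance) brings it back to 0 when let go
- dial_grip (a point): On the dial axis, 77 mm above the worktop, at mid height of the bar grip
- opener: Flat opener, 150 mm long, 70 g or so: wooden handle 80 x 20 x 16 mm (x -75..5 mm) and steel blade 24 mm wide, 4 mm thick (x 5..75 mm, z 6..10 mm). Origin at mid length on its underside, x points along the blade to the tip, z up. Loose, lying flat on the worktop; centre of mass at about x -19 mm
- opener_tip (a point): Middle of the blade's end (opener frame 75, 0, 8 mm)
- apple: Red apple, 80 mm, loose; origin at its underside
- mug: White mug with blue dots, 90 mm wide and 93 high, loose; origin at its underside
- timer: Round red and white kitchen timer, 71 mm wide, 57 high, loose; origin at its underside

How it is judged:
By the outcome, as a careful person would: the job done as asked, in the order asked, and still so for the second after the job is handed in, while the arm keeps its last pose, push and grip.
It also fails if it takes over 64 s, if anything falls off the work surface, if the arm or the gripper's body presses on something with over 40 N, if the wrist force passes 120 N, or if a joint passes its speed limit or range.

## Working session

There is one attempt and no reset: what is moved stays moved. The work goes in short steps, Python scripts to look and compute and a tool call to move; the robot and the scene stay as the last step left them, time stands still between calls to the robot, and variables do not carry over. Pictures are saved under pics/ and viewed, at most 10 in all, crops included, and the job is handed in when it is done.

```bash
ls; mkdir -p pics; python3 - <<'E'
from cell import env
import cv2,numpy as np
o=env.get_obs(); print(o['tool_pos'],o['tool_rot'],env.tip_reach,o['time_s'])
for n in('scene','top'):
    c=env.read_camera(n); cv2.imwrite(f'pics/{n}0.png',c['color']); print(n,c['fx'],c['cx'],c['cy'],np.round(c['world_from_camera'],4).tolist())
E
```

```text
cell.py
pics
[0.18315086 0.62310489 0.23843152] [-1.79886784e+02  5.96744911e-03  1.63628495e+02] 0.017 0.0
scene 424.3293809813851 321.13027671820436 201.23036486271735 [[-0.8725, -0.3379, 0.353, -0.1032], [-0.4885, 0.5829, -0.6493, 1.1401], [0.0136, -0.7389, -0.6737, 1.2469], [0.0, 0.0, 0.0, 1.0]]
top 426.2288516693019 316.30209956951086 197.2370906488861 [[-0.0179, -0.982, 0.1879, 0.261], [-0.9998, 0.0169, -0.0065, 0.0237], [0.0032, -0.188, -0.9822, 1.3815], [0.0, 0.0, 0.0, 1.0]]
```
View pics/scene0.png

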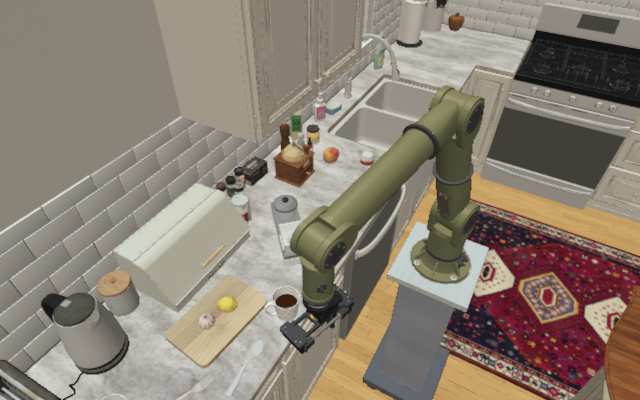

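View pics/top0.png

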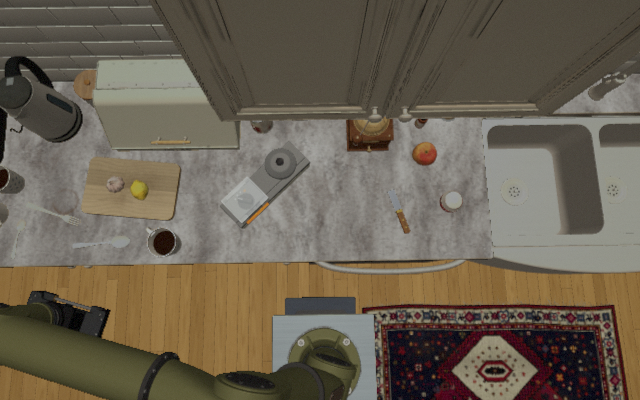

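The top view shows the chopper (bowl at 285,163; guard near 245,203; orange rim at 258,212), the opener (handle at 402,222, tip near 394,193), timer (451,201), apple (425,153) and mug (162,240). In the scene view the arm hides the opener. I'll enlarge the crops.

```bash
cat > h.py <<'E'
from cell import env
import cv2,numpy as np
from scipy.spatial.transform import Rotation as R
def cam(n):
    c=env.read_camera(n); return c
def ray(c,u,v):
    T=np.array(c['world_from_camera']); d=T[:3,:3]@np.array([(u-c['cx'])/c['fx'],(v-c['cy'])/c['fy'],1]); return T[:3,3],d
def onz(c,u,v,z):
    o,d=ray(c,u,v); return o+d*(z-o[2])/d[2]
def tri(c1,p1,c2,p2):
    o1,d1=ray(c1,*p1);o2,d2=ray(c2,*p2);d1/=np.linalg.norm(d1);d2/=np.linalg.norm(d2)
    s=np.linalg.lstsq(np.c_[d1,-d2],o2-o1,rcond=None)[0]
    a,b=o1+s[0]*d1,o2+s[1]*d2; return (a+b)/2,np.linalg.norm(a-b)
def pix(c,P):
    T=np.linalg.inv(c['world_from_camera']);p=T[:3,:3]@np.array(P)+T[:3,3]
    return np.array([c['cx']+c['fx']*p[0]/p[2],c['cy']+c['fy']*p[1]/p[2]])
def tool(P):  # world displacement target -> tool axes shift
    o=env.get_obs(); M=R.from_euler('xyz',o['tool_rot'],degrees=True).as_matrix()
    return M.T@(np.array(P)-o['tool_pos'])
E
python3 - <<'E'
from h import *
t=cam('top');s=cam('scene')
a=cv2.resize(t['color'][140:240,210:320],None,fx=4,fy=4,interpolation=cv2.INTER_CUBIC)
b=cv2.resize(t['color'][140:240,380:470],None,fx=4,fy=4,interpolation=cv2.INTER_CUBIC)
cv2.imwrite('pics/c0.png',np.hstack([a,b[:,:340]]))
for p in [(258,212),(285,163),(402,222),(394,193)]: print(onz(t,*p,.03 if p[0]<300 else .01))
E
```

```text
[0.47457999 0.20257726 0.03      ]
[0.63554853 0.11539781 0.03      ]
[ 0.43683558 -0.26163325  0.01      ]
[ 0.53312233 -0.24068493  0.01      ]
```

View pics/c0.png

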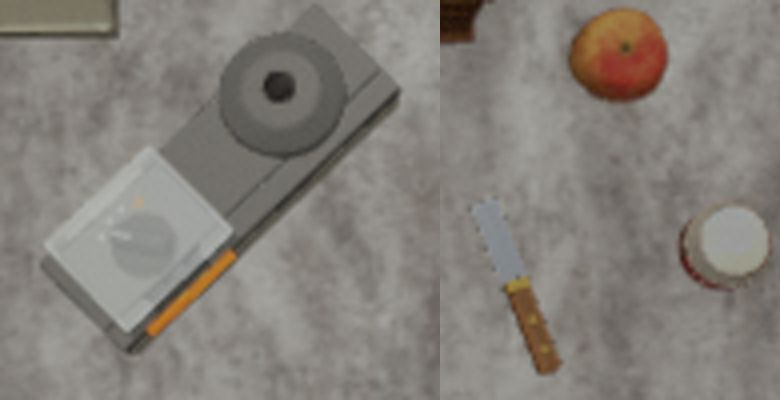

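The crop shows the orange rim from (247,223) to (268.7,203), so the chopper's +x runs up-left in the picture. The opener lies with its blade pointing up in the picture. Next I'll take measurements on assumed planes and move the arm so that the scene camera can check them.

```bash
cat >> h.py <<'E'
def mask(c,lo,hi,box):
    x0,y0,x1,y1=box; h=cv2.cvtColor(c['color'],cv2.COLOR_BGR2HSV); m=cv2.inRange(h,np.array(lo),np.array(hi)); z=np.zeros_like(m); z[y0:y1,x0:x1]=m[y0:y1,x0:x1]
    n,l,st,ce=cv2.connectedComponentsWithStats(z); i=1+np.argmax(st[1:,4]); return np.argwhere(l==i)[:,::-1].astype(np.float32),ce[i]
ORANGE=((10,170,150),(25,255,255)); WOOD=((5,80,40),(28,255,220)); STEEL=((100,25,100),(125,120,255))
E
python3 - <<'E'
from h import *
t=cam('top')
for n,r,b in(('rim',ORANGE,(230,190,290,235)),('wood',WOOD,(380,185,420,240)),('steel',STEEL,(380,180,420,220))):
    p,c=mask(t,*r,b); z={'rim':.065,'wood':.016,'steel':.010}[n]
    W=np.array([onz(t,u,v,z)[:2] for u,v in p]); m=W.mean(0); e,V=np.linalg.eigh(np.cov((W-m).T)); d=V[:,1]; q=(W-m)@d; w=(W-m)@V[:,0]
    print(n,len(p),c,m,'yaw',np.degrees(np.arctan2(d[1],d[0])),'len',np.ptp(q),'wid',np.ptp(w))
s=cam('scene')
for P in [(.437,-.26,.016),(.533,-.24,.01),(.4746,.2026,.06),(.52,.24,.1)]: print(P,pix(s,P))
for P in [(.48,.37,.24)]: print(tool(P))
E
```

```text
rim 69 [257.63768116 212.50724638] [0.46751442 0.19901407] yaw 133.64293082805463 len 0.0855024244444468 wid 0.007769590802780778
wood 148 [402.60810811 220.66216216] [ 0.44044417 -0.26257216] yaw -161.52995275944687 len 0.07930713348095225 wid 0.019565389940168813Traceback (most recent call last):
  File "<stdin>", line 4, in <module>
  File "h.py", line 22, in mask
    n,l,st,ce=cv2.connectedComponentsWithStats(z); i=1+np.argmax(st[1:,4]); return np.argwhere(l==i)[:,::-1].astype(np.float32),ce[i]
                                                       ~~~~~~~~~^^^^^^^^^^
    return _wrapfunc(a, 'argmax', axis=axis, out=out, **kwds)
    return bound(*args, **kwds)
ValueError: attempt to get argmax of an empty sequence
```

```bash
python3 - <<'E'
from h import *
s=cam('scene')
for P in [(.437,-.26,.016),(.533,-.24,.01),(.4746,.2026,.06),(.52,.24,.1)]: print(P,pix(s,P))
for P in [(.48,.37,.25),(.56,.05,.25),(.448,-.26,.12)]: print(tool(P))
E
```

```text
(0.437, -0.26, 0.016) [364.20378605 181.60763945]
(0.533, -0.24, 0.01) [343.3249787  178.30772935]
(0.4746, 0.2026, 0.06) [304.71566695 236.82686596]
(0.52, 0.24, 0.1) [288.92251522 231.40707523]
[-0.3561641  -0.15952093 -0.01068169]
[-0.52314683 -0.44397959 -0.01049459]
[-0.50308781 -0.77290313  0.1197012 ]
```

The manual's scale: shifts go in units of 5 mm. Converting my numbers, -0.35 m is -70, -0.32 m is -64.

>>> steer_hand:
  plan:
    - [-64, -28, -2, 0, 0.087]
    - [-70, -32, -2, 0, 0.087]
    - [-70, -32, -2, 0, 0.087]
    - [-70, -32, -2, 0, 0.087]
    - [-70, -32, -2, 0, 0.087]
    - [-70, -32, -2, 0, 0.087]
    - [-70, -32, -2, 0, 0.087]
    - [-70, -32, -2, 0, 0.087]

```text
time_s: 0.97
tool_pos: [0.4363, 0.4038, 0.2486]
tool_rot: [180.0, 0.0, 163.6]
force: [0.6, 1.0, -0.1]
grip_width: 0.0869
grasp_force: 0.0
```

>>> steer_hand:
  plan:
    - [-34, -60, 0, -15, 0.087]
    - [-34, -60, 0, -15, 0.087]
    - [-34, -60, 0, -15, 0.087]
    - [-34, -60, 0, -15, 0.087]
    - [-34, -60, 0, -15, 0.087]
    - [-34, -60, 0, -15, 0.087]
    - [-34, -60, 0, -15, 0.087]
    - [-34, -60, 0, -15, 0.087]

```text
time_s: 1.63
tool_pos: [0.5107, 0.0802, 0.2486]
tool_rot: [180.0, 0.0, 178.6]
force: [0.7, 0.3, 0.0]
grip_width: 0.0872
grasp_force: 0.0
```

```bash
python3 - <<'E'
from h import *
o=env.get_obs();print(o['tool_pos'],o['tool_rot'],o['qpos'])
s=cam('scene');cv2.imwrite('pics/s1.png',cv2.resize(s['color'][100:300,220:460],None,fx=3,fy=3))
for P in [(.56,.05,.25),(.45,-.26,.12)]: print(tool(P))
E
```

```text
[0.51068285 0.08019246 0.24856784] [1.79961339e+02 4.45248976e-02 1.78632470e+02] [-31.75805814   1.45454085  20.36669205 101.81606967  -0.54860235
  76.76890171  77.36019117]
[-0.04797534 -0.01748106 -0.00089981]
[ 0.05113129 -0.33055314  0.13049177]
```

View pics/s1.png

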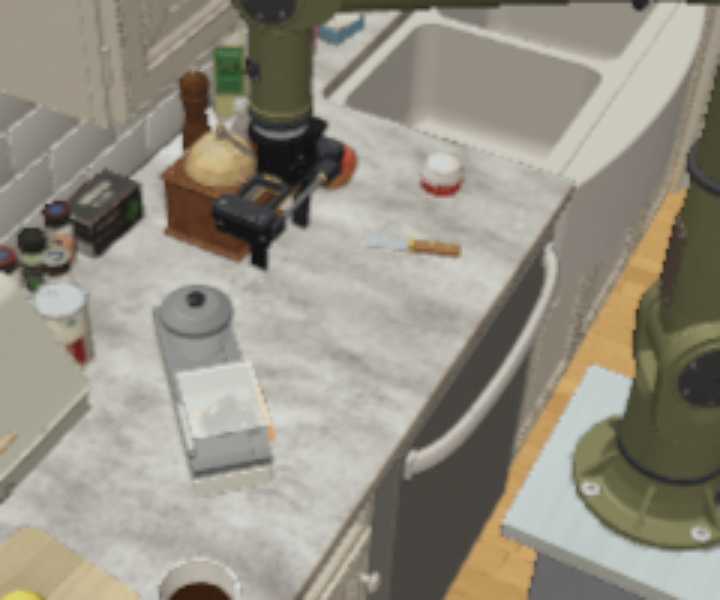

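The scene view is now clear. The opener's handle is at about (365,182), the rim at about (309,240) and the chopper is fully visible. Now I'll triangulate.

```bash
python3 - <<'E'
from h import *
t=cam('top');s=cam('scene')
cs=mask(s,*WOOD,(355,174,376,190));ct=mask(t,*WOOD,(380,185,420,240))
print('wood',len(cs[0]),cs[1],ct[1],tri(s,cs[1],t,ct[1]))
rs=mask(s,(8,110,130),(25,255,255),(302,225,316,250));rt=mask(t,*ORANGE,(230,190,290,235))
print('rim',len(rs[0]),rs[1],rt[1],tri(s,rs[1],t,rt[1]))
# knob of the bowl
ks=mask(s,(0,0,0),(180,255,70),(276,192,294,206));kt=mask(t,(0,0,0),(180,255,80),(270,150,296,175))
print('knob',ks[1],kt[1],tri(s,ks[1],t,kt[1]))
# blade: grey-blue in top; print ray-line steel end
im=t['color'].astype(int); b=(im[...,0]-im[...,2]>12); 
p=np.argwhere(b[182:216,385:412])[:,::-1]+[385,182]; print(len(p),p.mean(0),p.min(0),p.max(0), onz(t,*p.mean(0),.01))
# wood outline corners
for z in(.012,.016):
  W=np.array([onz(t,u,v,z)[:2] for u,v in ct[0]]);print(W.mean(0),cv2.minAreaRect((W*1000).astype(np.float32)))
  bm=np.array([onz(t,u,v,.01)[:2] for u,v in p]).mean(0); d=bm-W.mean(0);print('yaw handle->blade',np.degrees(np.arctan2(d[1],d[0])),np.linalg.norm(d))
for nm,q in(('rimT',rt[0]),):
  W=np.array([onz(t,u,v,.065)[:2] for u,v in q]);print(cv2.minAreaRect((W*1000).astype(np.float32)))
E
```

```text
wood 63 [363.76190476 182.03174603] [402.60810811 220.66216216] (array([ 0.44094728, -0.26419394,  0.00891162]), np.float64(0.0007614905335479379))
rim 3 [310. 244.] [257.28985507 212.73913043] (array([0.46294896, 0.20169005, 0.02898511]), np.float64(0.019617756364863577))
knob [285.         199.26315789] [274.33333333 151.5       ] (array([0.6236248 , 0.13415249, 0.13997918]), np.float64(0.03606492086264251))<stdin>:12: RuntimeWarning: Mean of empty slice.
  ret = um.true_divide(
Traceback (most recent call last):
ValueError: zero-size array to reduction operation minimum which has no identity
```

```bash
python3 - <<'E'
from h import *
t=cam('top');s=cam('scene')
print(s['color'][226:250:3,304:314:1].tolist().__len__())
im=s['color'].astype(int); m=((im[...,2]-im[...,0])>35)
p=np.argwhere(m[222:252,300:318])[:,::-1]+[300,222]; print('rim s',len(p),p.mean(0),p.min(0),p.max(0))
rt=mask(t,(8,110,100),(25,255,255),(230,190,290,235)); print(rt[1],tri(s,p.mean(0),t,rt[1]))
kt=mask(t,(0,0,0),(180,255,70),(275,150,292,172)); print('knob t',len(kt[0]),kt[1], onz(t,*kt[1],.15))
ks=mask(s,(0,0,0),(180,255,70),(276,192,294,206)); print(tri(s,ks[1],t,kt[1]))
W=np.array([onz(t,u,v,.065)[:2] for u,v in rt[0]]);m=W.mean(0);e,V=np.linalg.eigh(np.cov((W-m).T));print(m,np.degrees(np.arctan2(V[1,1],V[0,1])),np.ptp((W-m)@V[:,1]))
h=cv2.cvtColor(t['color'],cv2.COLOR_BGR2HSV); print([t['color'][v,u].tolist() for u,v in((393,195),(395,200),(397,205),(385,200),(398,209))])
E
```

```text
8
rim s 23 [309.08695652 239.7826087 ] [306 229] [311 245]
[257.27083333 212.70833333] (array([0.46350242, 0.20022323, 0.04961609]), np.float64(0.011993418067373182))Traceback (most recent call last):
  File "<stdin>", line 7, in <module>
  File "h.py", line 22, in mask
    n,l,st,ce=cv2.connectedComponentsWithStats(z); i=1+np.argmax(st[1:,4]); return np.argwhere(l==i)[:,::-1].astype(np.float32),ce[i]
                                                       ~~~~~~~~~^^^^^^^^^^
    return _wrapfunc(a, 'argmax', axis=axis, out=out, **kwds)
    return bound(*args, **kwds)
ValueError: attempt to get argmax of an empty sequence
```

The arm may now be hiding parts of the top view, so I'll use the first top picture together with the present scene picture.

```bash
python3 - <<'E'
from h import *
t=cam('top');s=cam('scene');t['color']=cv2.imread('pics/top0.png')
im=s['color'].astype(int); m=((im[...,2]-im[...,0])>12)
p=np.argwhere(m[222:252,302:318])[:,::-1]+[302,222]; print('rim s',len(p),p.mean(0),p.min(0),p.max(0))
rt=mask(t,(8,110,100),(25,255,255),(230,190,290,235)); mid=(p.min(0)+p.max(0))/2
print(rt[1],tri(s,p.mean(0),t,rt[1]),tri(s,mid,t,rt[1]))
kt=mask(t,(0,0,0),(180,255,75),(275,150,290,172)); ks=mask(s,(0,0,0),(180,255,75),(276,192,294,206)); print('knob',len(kt[0]),kt[1],tri(s,ks[1],t,kt[1]))
W=np.array([onz(t,u,v,.065)[:2] for u,v in rt[0]]);m=W.mean(0);e,V=np.linalg.eigh(np.cov((W-m).T));print('rim',m,np.degrees(np.arctan2(V[1,1],V[0,1])),np.ptp((W-m)@V[:,1]))
im=t['color'].astype(int); g=im[180:214,386:402]; b=(g[...,0]-g[...,2]>8); p=np.argwhere(b)[:,::-1]+[386,180]
W=np.array([onz(t,u,v,.01)[:2] for u,v in p]);m=W.mean(0);e,V=np.linalg.eigh(np.cov((W-m).T));print('blade',len(p),m,V[:,1],np.ptp((W-m)@V[:,1]),np.ptp((W-m)@V[:,0]))
ct=mask(t,*WOOD,(380,185,420,240));H=np.array([onz(t,u,v,.014)[:2] for u,v in ct[0]]).mean(0);d=m-H;print('H',H,'yaw',np.degrees(np.arctan2(d[1],d[0])),np.linalg.norm(d))
E
```

```text
rim s 65 [307.8        236.84615385] [304 224] [311 246]
[257.27083333 212.70833333] (array([0.46508324, 0.19970619, 0.06314851]), np.float64(0.004297863571792877)) (array([0.46508553, 0.19900894, 0.07214494]), np.float64(0.0013556404038184448))
knob 50 [279.28 161.36] (array([0.61153069, 0.12535357, 0.13061201]), np.float64(0.003214183813011364))
rim [0.4668969  0.20015672] 133.72290512539848 0.08989583239599262
blade 20 [ 0.51028299 -0.24029917] [-0.93892513 -0.3441215 ] 0.060377651063380056 0.016575143932346124
H [ 0.440707   -0.26299153] yaw 18.06384668986176 0.07318306132916198
```

The measurements agree: rim height 0.063 m, knob about 2 mm from where the rim pose predicts it, and opener handle at about 9 mm with the yaw clear. The chopper's yaw is 43.7° with its dial axis at (0.506,0.238); the opener's yaw is 18.3°.

```bash
python3 -c "
from h import *
print(tool((.4673,-.2542,.10)))"
```

```text
[ 0.0357924  -0.33926985  0.14796298]
```

>>> steer_hand:
  plan:
    - [7.2, -60, 20, -19.7, 0.05]
    - [7.2, -67.8, 29.6, -19.7, 0.05]
    - [7.2, -67.8, 29.6, -19.7, 0.05]
    - [7.2, -67.8, 29.6, -19.7, 0.05]
    - [7.2, -67.8, 29.6, -19.7, 0.05]
    - [7.2, -67.8, 29.6, -19.7, 0.05]
    - [7.2, -67.8, 29.6, -19.7, 0.05]
    - [7.2, -67.8, 29.6, -19.7, 0.05]

```text
time_s: 2.65
tool_pos: [0.4722, -0.2155, 0.1177]
tool_rot: [180.0, 0.1, -161.4]
force: [0.5, -0.4, -0.2]
grip_width: 0.0511
grasp_force: 0.0
```

>>> steer_hand:
  plan:
    - [0, -4, 0, 0, 0.05]
    - [0, 0, 0, 0, 0.05]
    - [0, 0, 0, 0, 0.05]

```text
time_s: 2.9
tool_pos: [0.4713, -0.213, 0.1171]
tool_rot: [179.8, -0.1, -161.6]
force: [-0.2, 1.6, 0.6]
grip_width: 0.0502
grasp_force: 0.0
```

```bash
python3 -c "
from h import *
o=env.get_obs();print(o['qpos'],o['tool_rot']);print(tool((.4673,-.2542,.0195)))"
```

```text
[-12.27881481   8.9055395   36.60572742 111.34169169  -6.05957838
  61.83063713 135.31947346] [ 1.79828493e+02 -1.23793820e-01 -1.61563394e+02]
[ 0.01658341 -0.03807677  0.09750314]
```

To row units: 0.06 m is 12, -0.038 m is -7.6.

>>> steer_hand:
  plan:
    - [3.32, -7.6, 6, 0, 0.05]
    - [3.32, -7.6, 12, 0, 0.05]
    - [3.32, -7.6, 12, 0, 0.05]
    - [3.32, -7.6, 12, 0, 0.05]

```text
time_s: 3.23
tool_pos: [0.4672, -0.2552, 0.0569]
tool_rot: [179.8, -0.2, -161.6]
force: [-0.5, 0.6, -0.3]
grip_width: 0.0501
grasp_force: 0.0
```

```bash
python3 - <<'E'
from h import *
print(tool((.4673,-.2542,.0195)))
a=[cv2.resize(cam(n)['color'][v:v+80,u:u+100],None,fx=4,fy=4,interpolation=cv2.INTER_CUBIC) for n,u,v in(('scene',310,140),('top',350,160))]
cv2.imwrite('pics/g1.png',np.hstack(a))
E
```

```text
[-0.00051128  0.00078626  0.03738357]
```

View pics/g1.png

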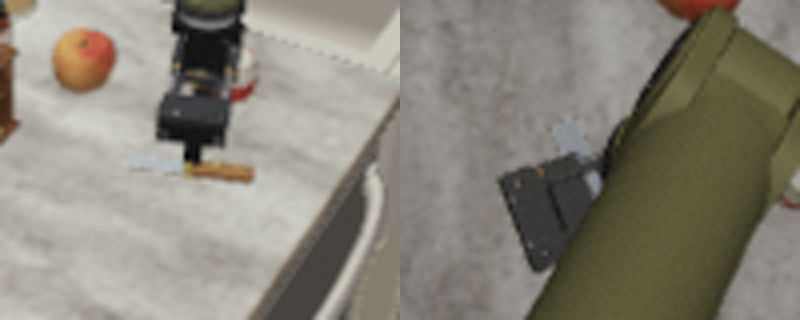

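The scene half shows the finger in line with the front end of the handle, at the gold collar, and the timer and apple are clear. Next: down and grip.

To row units: 0.037 m is 7.4, 0.02 m is 4.

>>> steer_hand:
  plan:
    - [0, 0.2, 4, 0, 0.05]
    - [0, 0.2, 7.4, 0, 0.05]
    - [0, 0.2, 7.4, 0, 0.05]
    - [0, 0.2, 7.4, 0, 0.0]
    - [0, 0.2, 7.4, 0, 0.0]
    - [0, 0.2, 7.4, 0, 0.0]
    - [0, 0.2, 7.4, 0, 0.0]
    - [0, 0.2, 7.4, 0, 0.0]
  force: 50

```text
time_s: 4.0
tool_pos: [0.4683, -0.2562, 0.0222]
tool_rot: [-180.0, 0.1, -161.7]
force: [0.1, 1.2, 0.6]
grip_width: 0.0244
grasp_force: 0.2
```

```bash
python3 -c "
from h import *
o=env.get_obs();print(o['tool_pos'],o['tool_rot'],o['grip_width'],o['grasp_force'])"
```

```text
[ 0.46826227 -0.25620688  0.02220461] [-1.79960971e+02  8.72916109e-02 -1.61668789e+02] 0.024387887919985994 0.21642606239765882
```

>>> steer_hand:
  plan:
    - [0, 0, 0.5, 0, 0.03]
    - [0, 0, 0.5, 0, 0]
    - [0, 0, 0.5, 0, 0]
    - [0, 0, 0.5, 0, 0]
    - [0, 0, 0.5, 0, 0]
    - [0, 0, 0.5, 0, 0]
  force: 50

```text
time_s: 4.5
tool_pos: [0.4674, -0.2561, 0.0187]
tool_rot: [180.0, -0.0, -161.7]
force: [0.4, -0.2, 0.1]
grip_width: 0.0193
grasp_force: 58.3
```

```bash
python3 -c "
from h import *
o=env.get_obs();print(o['tool_pos'],o['force'],tool((.46,.0,.2)))"
```

```text
[ 0.46744253 -0.25605161  0.01866518] [ 0.44214764 -0.18662452  0.14017231] [-0.07338287  0.24544762 -0.18130237]
```

To row units: 0.228 m is 45.6, 0.2 m is 40.

>>> steer_hand:
  plan:
    - [0, 0, -8, 0, 0]
    - [-2, 4, -16, 0, 0]
    - [-12.4, 40, -20, -25.4, 0]
    - [-12.4, 45.6, -20, -25.4, 0]
    - [-12.4, 45.6, -20, -25.4, 0]
    - [-12.4, 45.6, -20, -25.4, 0]
    - [-12.4, 45.6, -20, -25.4, 0]
    - [-12.4, 45.6, -20, -25.4, 0]
  force: 60

```text
time_s: 5.17
tool_pos: [0.4543, -0.0129, 0.1194]
tool_rot: [179.9, 0.2, -135.8]
force: [0.4, 0.4, -0.8]
grip_width: 0.0193
grasp_force: 68.2
```

>>> steer_hand:
  plan:
    - [0, 2, 0, 0, 0]
    - [0, 2, 0, 0, 0]

```text
time_s: 5.33
tool_pos: [0.4466, -0.0119, 0.1185]
tool_rot: [179.9, -0.0, -136.2]
force: [-0.8, -0.0, -0.9]
grip_width: 0.0196
grasp_force: 68.2
```

```bash
python3 - <<'E'
from h import *
o=env.get_obs();print(o['tool_pos'],o['tool_rot'],o['grip_width'],o['grasp_force'],o['qpos'])
s=cam('scene');t=cam('top')
cv2.imwrite('pics/k1.png',np.hstack([cv2.resize(c['color'][v:v+100,u:u+100],None,fx=4,fy=4,interpolation=cv2.INTER_CUBIC) for c,u,v in((s,270,160),(t,260,160))]))
p=o['tool_pos'];y=np.radians(o['tool_rot'][2]+180);T=p+[.082*np.cos(y),.082*np.sin(y),-.0107];print('tip exp',T,pix(s,T),pix(t,T))
E
```

```text
[ 0.44658581 -0.01192991  0.11853384] [ 1.79936273e+02 -3.81083440e-02 -1.36159450e+02] 0.019563951787183387 68.16291533410549 [-26.76169711  -1.35033096  24.81267433 119.98328304   0.62082163
  61.31476921 131.58675517]
tip exp [0.50572996 0.0448677  0.10783384] [318.16695528 200.58769293] [306.59820862 197.05053677]
```

View pics/k1.png

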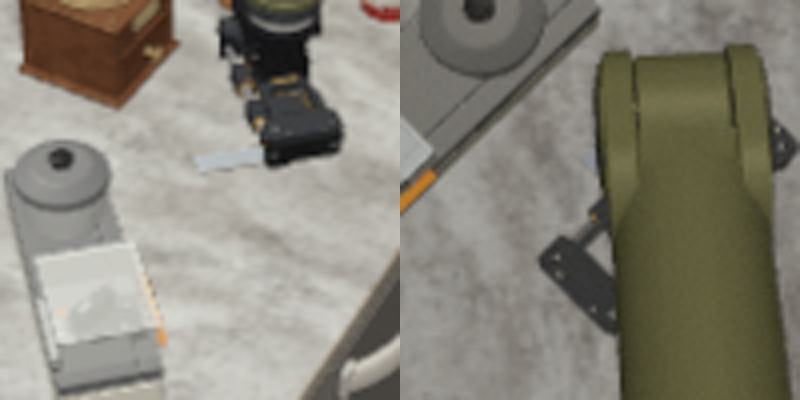

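The tip is seen at about crop (197,162), against the expected (193,162), so the grasp model holds within about 2 mm. Next I'll work out the insert shifts.

```bash
cat >> h.py <<'E'
D=np.array([.5063,.2379]);CY=np.radians(43.7);EX=np.array([np.cos(CY),np.sin(CY)]);EY=np.array([-EX[1],EX[0]])
def tcp(tx,ty,tz): # tip in chopper frame (m)
    return np.r_[D+(tx-.082)*EX+ty*EY,tz+.0107]
def tipc():
    p=env.get_obs()['tool_pos'];d=p[:2]-D;return d@EX+.082,d@EY,p[2]-.0107
E
python3 -c "
from h import *
for a in((-.09,-.03,.1),(-.066,-.008,.049)): P=tcp(*a);print(P,np.hypot(*P[:2]),tool(P))"
```

```text
[0.40267612 0.09737921 0.1107    ] 0.41428344275770324 [-0.04464398  0.1117722   0.00784172]
[0.40482792 0.12986567 0.0597    ] 0.4251479006028117 [-0.06864321  0.13380429  0.05882823]
```

>>> steer_hand:
  plan:
    - [-2, 6, 6, 0, 0]
    - [-4, 12, 11.8, 0, 0]
    - [-6, 20, 11.8, 0, 0]
    - [-10, 26.8, 11.8, 0, 0]
    - [-12, 26.8, 11.8, 0, 0]
    - [-13.2, 26.8, 11.8, 0, 0]
    - [-13.6, 26.8, 11.8, 0, 0]
    - [-13.6, 26.8, 11.8, 0, 0]

```text
time_s: 6.1
tool_pos: [0.4058, 0.1292, 0.0599]
tool_rot: [-179.9, -0.0, -136.5]
force: [0.4, -0.3, 0.2]
grip_width: 0.0191
grasp_force: 68.2
```

```bash
python3 - <<'E'
from h import *
print(tipc(),env.get_obs()['qpos']); print(tool(tcp(-.066,-.008,.049)))
s=cam('scene')
cv2.imwrite('pics/k2.png',cv2.resize(s['color'][190:270,260:360],None,fx=6,fy=6,interpolation=cv2.INTER_CUBIC))
E
```

```text
(np.float64(-0.06574192046621095), np.float64(-0.009128844698436478), np.float64(0.049206997606505785)) [-36.26519058   1.11704484  15.17389733 125.48727653  -0.30377538
  53.41526689 112.62710076]
[0.00026123 0.00112831 0.00020597]
```

View pics/k2.png

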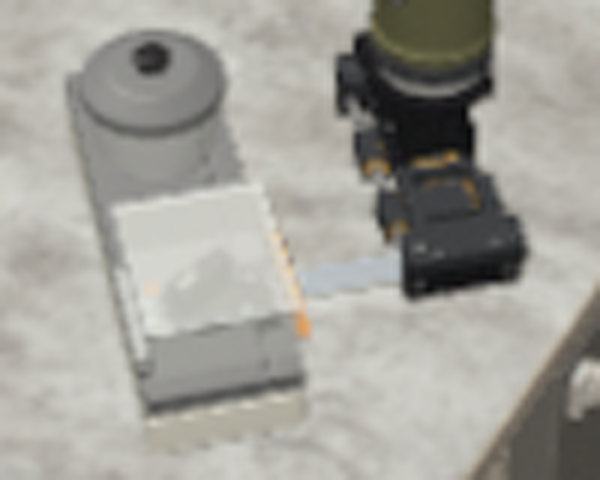

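The blade stands level, its tip just short of the orange rim, and it lies within the rim's length. Now the insert.

To row units: -0.03 m is -6, -0.023 m is -4.6.

>>> steer_hand:
  plan:
    - [-1.6, 0, 0, 0, 0]
    - [-3.2, 0, 0, 0, 0]
    - [-4.6, 0, 0, 0, 0]
    - [-6, 0, 0, 0, 0]
    - [-6, 0, 0, 0, 0]

```text
time_s: 6.57
tool_pos: [0.4275, 0.153, 0.0601]
tool_rot: [-180.0, 0.1, -136.2]
force: [0.2, 0.2, 0.1]
grip_width: 0.0193
grasp_force: 68.2
```

```bash
python3 -c "
from h import *
print(tipc(),env.get_obs()['force'])"
```

```text
(np.float64(-0.03366737721647334), np.float64(-0.006924900750785077), np.float64(0.04938784385368716)) [0.20757719 0.16125477 0.10479723]
```

>>> steer_hand:
  plan:
    - [0.2, 0, -1.2, 0, 0]
    - [0.2, 0, -2.6, 0, 0]
    - [0.2, 0, -4, 0, 0]
    - [0.2, 0, -5.6, 0, 0]
    - [0, 0, -7.2, 0, 0]

```text
time_s: 6.98
tool_pos: [0.426, 0.1516, 0.0968]
tool_rot: [180.0, 0.0, -136.3]
force: [0.0, 1.2, -3.0]
grip_width: 0.0193
grasp_force: 68.2
```

```bash
python3 -c "
from h import *
print(tipc(),env.get_obs()['force'],env.get_obs()['wrist_torque'])"
```

```text
(np.float64(-0.035679711735947195), np.float64(-0.0068913661472588495), np.float64(0.08610907749140345)) [ 0.03825436  1.23360221 -2.9981554 ] [0.16055139 0.04493371 0.03319826]
```

The 3 N downward load shows the blade is carrying the rim, so I'll keep lifting.

To row units: -0.036 m is -7.2, -0.032 m is -6.4.

>>> steer_hand:
  plan:
    - [-0.2, 0, -1.6, 0, 0]
    - [-0.4, 0, -3.2, 0, 0]
    - [-0.6, 0, -4.8, 0, 0]
    - [-0.6, 0, -6.4, 0, 0]
    - [-0.6, 0, -7.2, 0, 0]
    - [-0.6, 0, -7.2, 0, 0]
    - [-0.6, 0, -7.2, 0, 0]

```text
time_s: 7.57
tool_pos: [0.4283, 0.1537, 0.132]
tool_rot: [-180.0, 0.0, -136.3]
force: [-0.4, 0.2, -0.6]
grip_width: 0.0193
grasp_force: 68.2
```

```bash
python3 - <<'E'
from h import *
print(tipc(),env.get_obs()['force'],env.get_obs()['wrist_torque'])
s=cam('scene')
cv2.imwrite('pics/k3.png',cv2.resize(s['color'][150:270,230:390],None,fx=5,fy=5,interpolation=cv2.INTER_CUBIC))
E
```

```text
(np.float64(-0.032571623555005036), np.float64(-0.006949824458062955), np.float64(0.12128885791697334)) [-0.36983184  0.16649032 -0.61502134] [0.11146251 0.06561582 0.00193323]
```

View pics/k3.png

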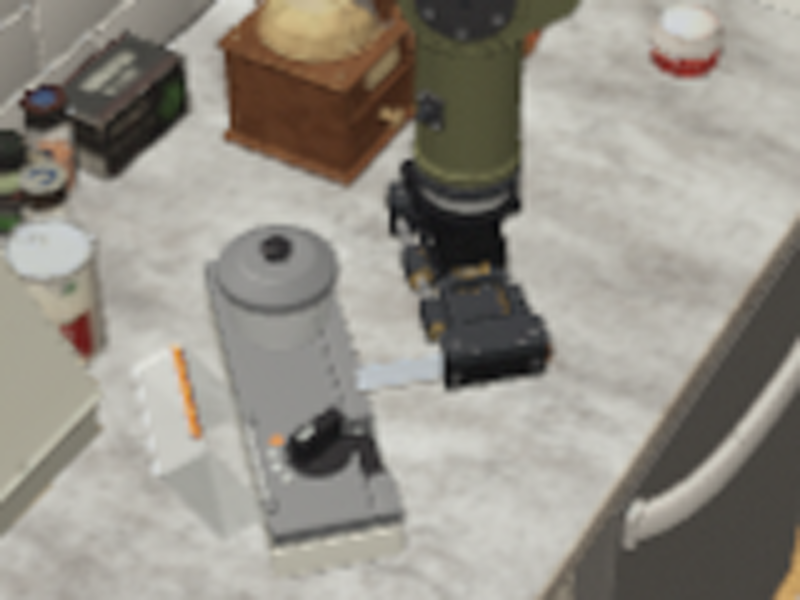

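The guard is fully open behind the chopper, with its rim upright at about crop (190,390), and the dial is exposed. Now I'll carry the opener off and lay it down.

To row units: -0.248 m is -49.6, 0.181 m is 36.2.

>>> steer_hand:
  plan:
    - [6, -6, 0, 0, 0]
    - [12, -16, 0, 5, 0]
    - [18, -24, 0, 10, 0]
    - [24, -32, 6, 20, 0]
    - [30, -40, 12, 20, 0]
    - [36.2, -49.6, 15, 20, 0]
    - [36.2, -49.6, 15, 20, 0]
    - [36.2, -49.6, 15, 20, 0]

```text
time_s: 8.28
tool_pos: [0.4678, -0.154, 0.0554]
tool_rot: [-180.0, -0.1, -156.4]
force: [-0.2, 0.3, -0.6]
grip_width: 0.0198
grasp_force: 68.2
```

>>> steer_hand:
  plan:
    - [8, -10, 0, 0, 0]
    - [8, -10, 0, 0, 0]

```text
time_s: 8.45
tool_pos: [0.45, -0.2169, 0.0556]
tool_rot: [-179.9, -0.2, -156.5]
force: [-0.3, 0.1, 0.5]
grip_width: 0.0196
grasp_force: 68.2
```

```bash
python3 -c "
from h import *
o=env.get_obs();print(o['tool_pos'],o['tool_rot'],o['force'],tool((.47,-.15,.0195)))"
```

```text
[ 0.45002181 -0.21687289  0.05558188] [-179.94935709   -0.21966833 -156.47541302] [-0.29021983  0.08725867  0.54655261] [-0.0451476   0.05337258  0.03586189]
```

>>> steer_hand:
  plan:
    - [0, 0, 3, 0, 0]
    - [0, 0, 5.4, 0, 0]
    - [0, 0, 6.6, 0, 0]
    - [0, 0, 7.1, 0, 0]
    - [0, 0, 7.3, 0, 0]
    - [0, 0, 7.3, 0, 0]

```text
time_s: 8.95
tool_pos: [0.4526, -0.2115, 0.0201]
tool_rot: [180.0, -0.0, -156.2]
force: [-0.3, -0.3, 0.4]
grip_width: 0.0191
grasp_force: 68.2
```

```bash
python3 -c "
from h import *
o=env.get_obs();print(o['tool_pos'],o['force'])"
```

```text
[ 0.45260175 -0.21149765  0.02014616] [-0.31725462 -0.34101846  0.3598183 ]
```

To row units: 0.0014 m is 0.28.

>>> steer_hand:
  plan:
    - [0, 0, 0.28, 0, 0]
    - [0, 0, 0.28, 0, 0]
    - [0, 0, 0.28, 0, 0.05]
    - [0, 0, 0.28, 0, 0.05]
    - [0, 0, 0.28, 0, 0.05]
    - [0, 0, 0.28, 0, 0.05]
    - [0, 0, 0.28, 0, 0.05]
  force: 20

```text
time_s: 9.53
tool_pos: [0.4525, -0.2125, 0.019]
tool_rot: [-180.0, 0.0, -156.3]
force: [0.4, 1.0, 0.3]
grip_width: 0.0448
grasp_force: 0.0
```

```bash
python3 -c "
from h import *
o=env.get_obs();print(o['tool_pos'],o['force'])"
```

```text
[ 0.45246155 -0.21248242  0.01903773] [0.37093751 1.03641902 0.33380978]
```

To row units: -0.04 m is -8, -0.19 m is -38.

>>> steer_hand:
  plan:
    - [0, 0, -8, 0, 0.05]
    - [0, 0, -16, 0, 0.05]
    - [0, 0, -24, 0, 0.05]
    - [0, 0, -32, 0, 0.05]
    - [0, 0, -38, 0, 0.045]
    - [0, 0, -38, 0, 0.045]

```text
time_s: 10.03
tool_pos: [0.4558, -0.2141, 0.2157]
tool_rot: [-179.6, 0.6, -156.3]
force: [0.5, -0.2, 0.6]
grip_width: 0.0465
grasp_force: 0.0
```

```bash
python3 - <<'E'
from h import *
s=cam('scene');t=cam('top')
print(env.get_obs()['tool_pos'])
cv2.imwrite('pics/d.png',np.hstack([cv2.resize(c['color'][v:v+h,u:u+w],(400,400),interpolation=cv2.INTER_CUBIC) for c,u,v,w,h in((s,270,215,60,60),(t,215,175,60,60))]))
g=t['color'][175:235,215:275].max(2)
print('opener',[ (np.round(onz(t,*mask(t,*WOOD,(360,170,430,240))[1],.014),3))])
kt=mask(t,(0,0,0),(180,255,75),(232,185,262,222));ks=mask(s,(0,0,0),(180,255,75),(284,228,304,248))
print(len(kt[0]),kt[1],len(ks[0]),ks[1],tri(s,ks[1],t,kt[1]))
print('pred',pix(t,np.r_[D,.09]),pix(s,np.r_[D,.09]))
E
```

```text
[ 0.45304989 -0.21265669  0.21007857]
opener [array([ 0.476, -0.306,  0.014])]
325 [249.08615385 204.40923077] 135 [295.27407407 238.94074074] (array([0.49758948, 0.22812206, 0.05855178]), np.float64(0.005967989728541475))
pred [244.05259201 199.02080488] [292.43736018 234.24319519]
```

View pics/d.png

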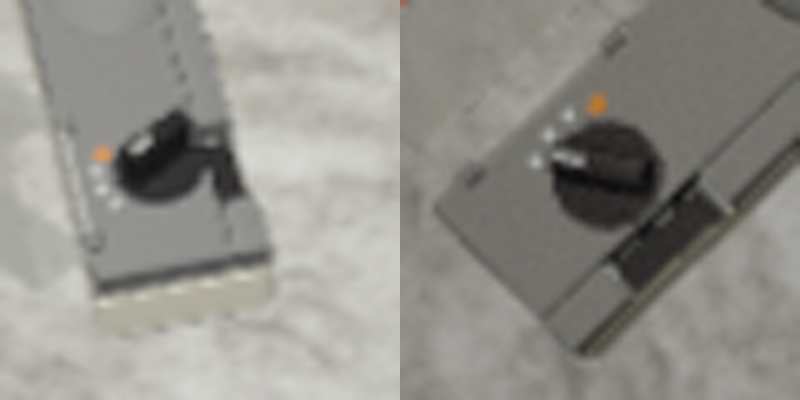

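The dial is clear of the guard. In the top crop its disc is centred at pixel (245.9,201.2); in the scene crop it is at about (293.5,239.7). The pointer end points left toward the rest dot. Now a check by triangulating.

```bash
python3 - <<'E'
from h import *
t=cam('top');s=cam('scene')
k,_=mask(t,(0,0,0),(180,255,75),(235,188,255,213)); r=[p for p in k if np.linalg.norm(p-[245.9,201.2])<9.5]
print('disc',np.mean(r,0)); 
c=(245.9,201.2); print(onz(t,*c,.0645),tri(s,(293.5,239.7),t,c),'pred',pix(t,np.r_[D,.0645]),pix(s,np.r_[D,.0645]))
a=onz(t,215+168/6.667,175+157/6.667,.09);b=onz(t,215+252/6.667,175+168/6.667,.09);print(a,b,np.degrees(np.arctan2(*(a-b)[1::-1])),np.linalg.norm(a-b),(a+b)/2)
o=onz(t,215+197.5/6.667,175+103/6.667,.058);d=o[:2]-D;print('orange dot',np.hypot(*d),np.degrees(np.arctan2(d[1],d[0])))
for P in [(.54,.02,.24),(.5063,.2379,.2),]: print(tool(P))
# opener
p,c=mask(t,(5,80,40),(28,255,220),(380,170,425,240));print(len(p),onz(t,*c,.014))
E
```

```text
disc [246.14423 201.34134]
[0.50408232 0.2362367  0.0645    ] (array([0.50421988, 0.23667681, 0.06027379]), np.float64(0.001338408602678511)) pred [245.37905142 200.51411713] [292.65356296 238.8931313 ]
[0.50798507 0.24978785 0.09      ] [0.50214361 0.21093568 0.09      ] 81.4495666180707 0.03928885295754182 [0.50506434 0.23036177 0.09      ]
orange dot 0.033918393984620314 6.576186977662911
[-0.17431314  0.17693539 -0.03232236]
[-0.23118466  0.38992336  0.00790024]
1385 [ 0.47390976 -0.29592734  0.014     ]
```

The manual's scale: shifts go in units of 5 mm. Converting my numbers, 0.35 m is 70, 0.34 m is 68.

>>> steer_hand:
  plan:
    - [-40, 68, 0, -50, 0.045]
    - [-40, 70, 0, -50, 0.045]
    - [-40, 70, 0, -50, 0.045]
    - [-40, 70, 0, -50, 0.045]
    - [-40, 70, 0, -50, 0.045]
    - [-40, 70, 0, -50, 0.045]
    - [-40, 70, 0, -50, 0.045]
    - [-40, 70, 0, -50, 0.045]

```text
time_s: 10.9
tool_pos: [0.4861, 0.1207, 0.2068]
tool_rot: [179.8, -0.1, -106.0]
force: [0.1, -0.7, 0.7]
grip_width: 0.0449
grasp_force: 0.0
```

>>> steer_hand:
  plan:
    - [0, 0, 0, 0, 0.045]
    - [0, 0, 0, 0, 0.045]

```text
time_s: 11.07
tool_pos: [0.4859, 0.1214, 0.2065]
tool_rot: [179.8, -0.2, -106.0]
force: [-0.4, -0.7, 0.5]
grip_width: 0.045
grasp_force: 0.0
```

```bash
python3 -c "
from h import *
o=env.get_obs();print(o['tool_pos'],o['tool_rot'],o['qpos']);print(tool((.505,.237,.11)), tool((.505,.237,.085)))"
```

```text
[0.48594537 0.12142776 0.20650224] [ 1.79808099e+02 -1.72701219e-01 -1.05961553e+02] [-34.03631354   1.2094605   17.244089   106.90604191  -0.33306183
  72.19396117 147.34567135]
[-0.11664675  0.01313935  0.09619563] [-0.1167221   0.01305562  0.12119537]
```

To row units: -0.1167 m is -23.34, 0.09 m is 18.

>>> steer_hand:
  plan:
    - [-8, 0.8, 0, 0, 0.045]
    - [-16, 1.8, 0, 0, 0.045]
    - [-23.34, 2.6, 6, -4, 0.045]
    - [-23.34, 2.6, 14, -4, 0.045]
    - [-23.34, 2.6, 18, -4, 0.045]
    - [-23.34, 2.6, 18, -4, 0.045]

```text
time_s: 11.57
tool_pos: [0.5034, 0.2312, 0.1119]
tool_rot: [179.5, -0.6, -102.3]
force: [-1.3, -0.8, -0.8]
grip_width: 0.0451
grasp_force: 0.0
```

```bash
python3 -c "
from h import *
o=env.get_obs();print(o['tool_pos'],o['tool_rot'],o['qpos'],o['force']);print(tool((.505,.237,.084)))"
```

```text
[0.50343283 0.23119404 0.11185424] [ 179.46869345   -0.56279011 -102.3387497 ] [-38.68035922  13.02458003  12.64406688 105.49460374  -3.06467036
  62.58718184 142.75630249] [-1.32078953 -0.84637287 -0.75501448]
[-0.00628005 -0.000548    0.02779001]
```

To row units: 0.02 m is 4, 0.01 m is 2.

>>> steer_hand:
  plan:
    - [0, 0, 2, 0, 0.045]
    - [0, 0, 4, 0, 0.045]
    - [0, 0, 4, 0, 0.045]

```text
time_s: 11.82
tool_pos: [0.5076, 0.2333, 0.0982]
tool_rot: [180.0, -0.0, -102.4]
force: [0.1, -0.3, -0.5]
grip_width: 0.0452
grasp_force: 0.0
```

```bash
python3 -c "
from h import *
o=env.get_obs();print(o['tool_pos'],o['tool_rot'],o['force']);print(tool((.505,.237,.084)))"
```

```text
[0.50761702 0.23329768 0.09818139] [ 1.79969100e+02 -4.44354314e-02 -1.02390205e+02] [ 0.06621939 -0.30319678 -0.53747078]
[-0.00306556  0.00334282  0.01418082]
```

To row units: 0.014 m is 2.8, 0.007 m is 1.4.

>>> steer_hand:
  plan:
    - [-0.6, 0.6, 1.4, 0, 0.045]
    - [-0.6, 0.6, 2.8, 0, 0.045]
    - [-0.6, 0.6, 2.8, 0, 0.03]
    - [-0.6, 0.6, 2.8, 0, 0]
    - [-0.6, 0.6, 2.8, 0, 0]
    - [-0.6, 0.6, 2.8, 0, 0]
    - [-0.6, 0.6, 2.8, 0, 0]
    - [-0.6, 0.6, 2.8, 0, 0]
  force: 25

```text
time_s: 12.48
tool_pos: [0.5056, 0.2384, 0.0853]
tool_rot: [-180.0, 0.0, -102.3]
force: [0.3, 0.2, 0.9]
grip_width: 0.0156
grasp_force: 25.0
```

```bash
python3 -c "
from h import *
o=env.get_obs();print(o['tool_pos'],o['tool_rot'],o['force'],o['wrist_torque'])"
```

```text
[0.50556694 0.23838689 0.08528395] [-1.79969471e+02  2.95695606e-02 -1.02268625e+02] [0.26081833 0.16470311 0.93800915] [0.06511156 0.08880142 0.01422834]
```

>>> steer_hand:
  plan:
    - [0, 0, 0, 6, 0]
    - [0, 0, 0, 12, 0]
    - [0, 0, 0, 18, 0]
    - [0, 0, 0, 24, 0]
    - [0, 0, 0, 30, 0]
    - [0, 0, 0, 36, 0]
    - [0, 0, 0, 42, 0]
    - [0, 0, 0, 42, 0]
  force: 40

```text
time_s: 13.15
tool_pos: [0.5064, 0.2378, 0.0853]
tool_rot: [-179.9, 0.1, -144.4]
force: [2.3, -0.5, -0.2]
grip_width: 0.0158
grasp_force: 40.0
```

```bash
python3 -c "
from h import *
o=env.get_obs();print(o['tool_pos'],o['tool_rot'],o['force'],o['wrist_torque'],o['qpos'])"
```

```text
[0.5063543  0.23783379 0.08528692] [-1.79920957e+02  9.04796212e-02 -1.44438506e+02] [ 2.26252778 -0.49536854 -0.18995815] [-0.19140176 -0.47074937  0.07733669] [-43.59214175  14.96989676  17.83440045 106.96158249  -5.2346418
  58.76174803 101.94714421]
```

>>> steer_hand:
  plan:
    - [0, 0, 0, 6, 0]
    - [0, 0, 0, 12, 0]
    - [0, 0, 0, 18, 0]
    - [0, 0, 0, 23, 0]
    - [0, 0, 0, 27, 0]
    - [0, 0, 0, 27.5, 0]
    - [0, 0, 0, 27.5, 0]
  force: 40

```text
time_s: 13.73
tool_pos: [0.5066, 0.2373, 0.0853]
tool_rot: [-179.9, 0.1, -171.6]
force: [4.3, -3.3, 0.4]
grip_width: 0.0162
grasp_force: 40.0
```

```bash
python3 - <<'E'
from h import *
for i in range(3):
    s=cam('scene');t=cam('top');o=env.get_obs();print(o['tool_rot'][2],o['wrist_torque'][2],o['force'])
cv2.imwrite('pics/e.png',np.hstack([cv2.resize(c['color'][v:v+h,u:u+w],(400,400),interpolation=cv2.INTER_CUBIC) for c,u,v,w,h in((s,265,190,70,70),(t,215,165,70,70))]))
E
```

```text
-171.60805051990673 0.11227949137940113 [ 5.00100548 -3.13853538  0.32042714]
-171.61534371371064 0.10581245527877607 [ 4.04026991 -3.13032371 -0.22900526]
-171.61548369539372 0.15154678239114697 [ 4.3490422  -2.60114426  0.49213247]
```

View pics/e.png

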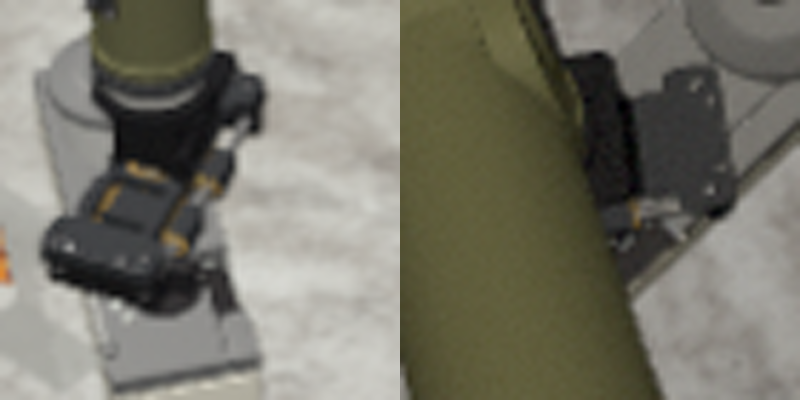

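Turned 69.3° so far, with the spring torque at about 0.12 N m. A small extra turn takes up the slack in the pads, and then I'll check that everything is steady.

>>> steer_hand:
  plan:
    - [0, 0, 0, 1.5, 0]
    - [0, 0, 0, 1.5, 0]
    - [0, 0, 0, 1.5, 0]
    - [0, 0, 0, 1.5, 0]
  force: 45

```text
time_s: 14.37
tool_pos: [0.5066, 0.2372, 0.0853]
tool_rot: [-179.9, 0.1, -173.1]
force: [4.7, -3.2, 0.3]
grip_width: 0.0156
grasp_force: 45.0
```

```bash
python3 - <<'E'
from h import *
o=env.get_obs();print(o['tool_rot'],o['wrist_torque'],o['force'],o['grip_width'])
t=cam('top');p,c=mask(t,*WOOD,(370,180,425,240));print('opener',len(p),c,onz(t,*c,.014))
a=cv2.imread('pics/top0.png').astype(int);d=np.abs(t['color'].astype(int)-a).max(2)
for n,(x,y) in dict(apple=(425,153),timer=(451,201),mug=(162,240)).items(): print(n,d[y-12:y+13,x-12:x+13].max())
E
```

```text
[-1.79942062e+02  1.25576255e-01 -1.73116935e+02] [-0.7276103  -0.93446109  0.17861967] [ 4.74335424 -3.16955411  0.27387317] 0.015550334383578675
opener 144 [389.81944444 224.63194444] [ 0.42845932 -0.22097844  0.014     ]
apple 16
timer 10
mug 20
```

```bash
python3 -c "
from cell import env
print(env.sign_off())"
```

```text
the job is handed in; nothing more can be done
None
```

The guard was prised fully open with the opener and the opener laid flat clear of the chopper; by gripper angle (about 71°, pointer out of view) the dial is held at or slightly past its third click, the apple, mug and timer haven't moved, and the job was handed in at about 14.4 s.

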